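Sort microscope spacer posts by length into gauge slots

ROBOT

A 7-joint arm with a two-finger parallel gripper is mounted at the origin on the work surface. World frame = base frame: x ahead of the robot, y to its left, z up, the work surface at z = 0. Lengths are in m, angles in rad, forces in N, time in s.
With the tool pointing down it reaches from about 0.35 to 0.775 m from the base axis. Payload 3.1 kg.
Tool frame: the origin (TCP) lies between the finger pads; the fingertips stand robot.tips_ahead ahead of it and the grasp point (between the pads) lies 5 mm behind it (robot.tips_ahead is the distance from the TCP to the fingertips, in m); z points along the fingers, y is the line along which they close (so a half turn about z gives the same grasp; the last joint's range is limited). The gripper opens to 85 mm and grips with 20 to 120 N. Pads are 22 mm wide; open, the fingers measure 114 mm over their backs; the gripper's body (76 mm by 85 mm) begins 54 mm behind the grasp point. The pads swing forward as they close: fully open they stand 13 mm farther back than shut.
Start: joints at [-1.286, 0.311, 0.014, 1.512, -0.004, 1.319, -0.027], TCP at [0.177, 0.521, 0.245] pointing down, gripper open.
Joint ranges: [-2.7, 2.7], [-0.3, 1.91], [-1.27, 1.3], [0.12, 2.57], [-1.44, 4.58], [0.2, 2.03], [-3.05, 3.05]. Speed limits (rad/s): [2.79, 2.79, 3.14, 3.14, 3.14, 3.14, 3.14].

INTERFACE

Orientations are given as [roll, pitch, yaw] about the fixed x, y, z axes, in that order (R = Rz(yaw) Ry(pitch) Rx(roll)).
In Python, from station import robot, imaging, workorder gives the robot as it stands.
- The arm moves only by the tool send_rows, never from a script. Its argument "rows" is a list of rows, each a list of 5 numbers: the opening in per cent of the stroke, from 0 (shut) to 100 (fully open), then the shift along the world's x, y, z in mm, then the turn about the world's z in rad. A call has 1 to 10 rows; each row is the pose to reach, as a shift and turn from the pose commanded when the call began; what a row does not reach only later rows make up. A row lasts 1/8 s, in which the tool goes at most 62.5 mm and 10.7 degrees, less where a joint would pass 70% of its speed; a pose out of reach is approached as far as the arm can. A call with a gripper value outside its range is refused whole. The fingers move at their own pace and stop on an object; "force" is the grip in N (left out, the last holds). Time passes only in rows, so rows that repeat a pose let the fingers close. It gives the time, the measured TCP pose, the force, the opening and the grip force at its end, in the units of the state.
- robot.get_obs(): the state, without advancing time (a new reading comes with each control period).
- imaging.camera(name): name is "side" or "top" or "wrist"; returns the picture (420x560x3 uint8, red, green, blue); there is no depth.
- imaging.get_calibration(name): a dict with "intrinsics" (3x3 intrinsics, pixels), "pose" (4x4, takes a point from camera to world coordinates). Camera axes: x right, y up, looking along -z (the intrinsics and any distortion apply to the point x, -y, -z); pixel columns grow to the right and rows downward; lengths in m; the calibration is good to about 2 mm. A picture is of the moment at which its call begins: read the wrist's pose just before it. get_calibration takes no time and is no camera call; for the wrist camera it gives the pose at the moment of the call.
- workorder.close_job(): hands the job in; it is judged then, once.
The state is a dict: "time_s": time; "joint_pos": joint angles; "dq": joint speeds; "joint_efforts": joint torques, N m; "position": TCP position; "ee_rot": TCP orientation; "contact_force": force on the tool from outside, world axes, zero at the start; "torque": the same for the moment, N m; "gripper_width": opening from 0.0 (shut) to 1.0 (fully open); "gripper_force": force on a finger pad.
Only numpy, scipy, OpenCV 4.12 (cv2) and the standard library are available. Lean on these libraries where they do the work, as an engineer would, in place of code of your own. Each camera call takes 0.05 s, during which the arm holds its last target. There are 200 camera calls.

TASK

Two square brass spacer posts, one short and one long, lie loose among other things on the lab bench beside three white gauge blocks. Sort them by length: lay the short post in the block with the shortest slot and the long post in the block with the longest slot, each flat on the floor of its slot and let go. The middle-length post already lies in its own block.

Things in the scene. Friction and masses are not known exactly. Their poses are not given: they have to be found in the camera images.
- post_short_center (a point): The short loose spacer post: a plain solid square brass bar, 60 mm long and 18 x 18 mm in section, with a thin dark line around it near each end, lying flat on the bench (mass about 0.15 kg). The point is its centre, half-way up (9 mm above the bench at the start). Its x axis runs along the post (either way round is the same), z is up.
- post_long_center (a point): The long loose spacer post: a plain solid square brass bar, 110 mm long and 18 x 18 mm in section, with a thin dark line around it near each end, lying flat on the bench (mass about 0.3 kg). The point is its centre, half-way up (9 mm above the bench at the start). Its x axis runs along the post (either way round is the same), z is up.
- gauge_short_slot (a point): Block with the shortest slot: white plastic, 106 x 68 mm, 20 mm high, fixed; one open-topped slot 78 mm long, 40 mm wide, 14 mm deep, walls 14 mm thick, black floor 6 mm above the bench. A post let go at the slot's mouth drops the last few mm to the floor. The point is the centre of the slot's floor; x runs along the slot, z up.
- gauge_long_slot (a point): Block with the longest slot: white plastic, 156 x 68 mm, 20 mm high, fixed; one open-topped slot 128 mm long, 40 mm wide, 14 mm deep, walls 14 mm thick, black floor 6 mm above the bench. The third block, slot 103 mm with an 85 mm post in it, stands in the same row, in any order, 10 mm or more apart. The point is the centre of the slot's floor; x runs along the slot, z up.
There are look-alikes about, which are no part of the job. What is shaped like the part that bears post_long_center but blue is not meant. Leave any red look-alike of the part that bears post_short_center alone.

How it is judged:
By the outcome, as a careful person would: the job done as asked, in the order asked, and still so for the second after the job is handed in, with the robot touching nothing.
It also fails if it takes over 58 s, if anything falls off the work surface, if the arm or the gripper's body presses on something with over 40 N, if the wrist force passes 120 N, or if a joint passes its speed limit or range.

## Working session

There is one attempt and no reset: what is moved stays moved. The work goes in short steps, Python scripts to look and compute and a tool call to move; the robot and the scene stay as the last step left them, time stands still between calls to the robot, and variables do not carry over. Pictures are saved under pics/ and viewed, at most 10 in all, crops included, and the job is handed in when it is done.

Besides the shell and the picture viewer there is one more tool, called after "Emit:" as name(argument=value, ...) on one line, values as JSON. send_rows: Moves the arm, as the interface text tells. Its arguments: {"type":"object","properties":{"rows":{"type":"array","items":{"type":"array","items":{"type":"number"}}},"force":{"type":"number"}},"required":["rows"]}

```bash
mkdir -p pics; python3 - <<'E'
from station import robot, imaging
import cv2,numpy as np
o=robot.get_obs();print(o['time_s'],o['position'],o['ee_rot'],robot.tips_ahead)
for n in('top','side'):
    im=imaging.camera(n);cv2.imwrite(f'pics/{n}0.png',im[:,:,::-1]);c=imaging.get_calibration(n);print(n,c)
E
```

```text
0.0 [0.1763183  0.5202258  0.24419515] [-3.13918451e+00  9.33505870e-05  2.81483184e+00] 0.014
top {'intrinsics': array([[426.37234122,   0.        , 277.7745367 ],
       [  0.        , 426.37234122, 208.57215084],
       [  0.        ,   0.        ,   1.        ]]), 'pose': array([[ 1.95302776e-02,  9.98046622e-01, -5.93422990e-02,
         4.55196245e-01],
       [-9.99740499e-01,  1.87983844e-02, -1.28667987e-02,
        -9.61820910e-04],
       [-1.17261256e-02,  5.95781918e-02,  9.98154766e-01,
         8.05873966e-01],
       [ 0.00000000e+00,  0.00000000e+00,  0.00000000e+00,
         1.00000000e+00]])}
side {'intrinsics': array([[494.01436367,   0.        , 280.56358517],
       [  0.        , 494.01436367, 209.84837149],
       [  0.        ,   0.        ,   1.        ]]), 'pose': array([[ 0.93904098,  0.16575282, -0.30121097,  0.2358699 ],
       [-0.34314862,  0.50598015, -0.79134892, -0.68837234],
       [ 0.02123846,  0.84646919,  0.53201395,  0.50441047],
       [ 0.        ,  0.        ,  0.        ,  1.        ]])}
```

View pics/top0.png

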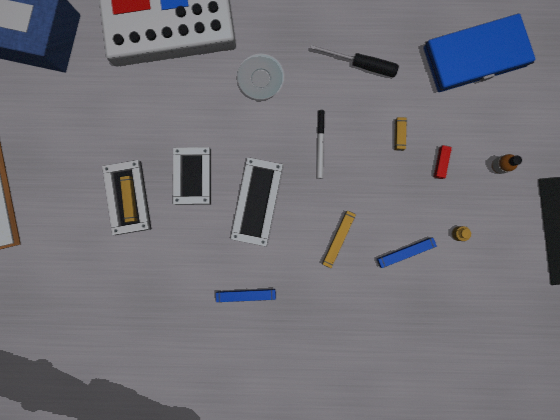

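View pics/side0.png

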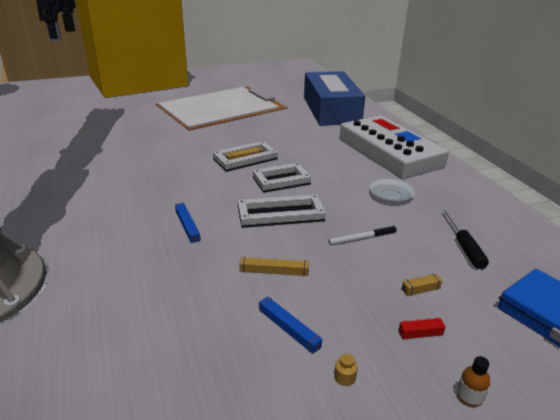

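Top view: the brass candidates are the long bar (339,239), the short bar (401,134), the middle post in its block (127,198) and a round weight (461,233). The look-alikes are blue bars at (407,253) and (246,295) and a red short bar at (443,162). I choose brass (401,134) as the short post and (339,239) as the long post. The blocks are short (192,176), long (257,201) and middle (127,198).

```bash
cat > h.py <<'E'
import cv2,numpy as np
from station import robot, imaging
def ray(c,uv,z):
    K,P=c['intrinsics'],c['pose']
    p=np.linalg.inv(K)@[uv[0],uv[1],1]; d=P[:3,:3]@[p[0],-p[1],-p[2]]; t=P[:3,3]
    return t+d*(z-t[2])/d[2]
def brass(im):
    h=cv2.cvtColor(im,cv2.COLOR_RGB2HSV); return cv2.inRange(h,(12,90,50),(30,255,255))
def rects(mask,c,z,amin=100):
    out=[]
    for k in cv2.findContours(mask,cv2.RETR_EXTERNAL,cv2.CHAIN_APPROX_NONE)[0]:
        if cv2.contourArea(k)<amin: continue
        w=np.array([ray(c,p[0],z)[:2] for p in k])
        (x,y),(a,b),th=cv2.minAreaRect((w*1000).astype(np.float32))
        if a<b: a,b,th=b,a,th+90
        out.append((np.round(k[:,0].mean(0)),round(x,1),round(y,1),round(a,1),round(b,1),round((th+90)%180-90,1)))
    return out
E
python3 - <<'E'
from h import *
c=imaging.get_calibration('top'); im=cv2.imread('pics/top0.png')[:,:,::-1].copy()
m=cv2.morphologyEx(brass(im),cv2.MORPH_CLOSE,np.ones((5,5)))
for r in rects(m,c,.018):print('brass',r)
h=cv2.cvtColor(im,cv2.COLOR_RGB2HSV); w=cv2.inRange(h,(0,0,145),(180,45,255)); w[:140]=0;w[260:]=0
for r in rects(w,c,.020,400):print('white',r)
# side cross-check
c=imaging.get_calibration('side'); s=cv2.imread('pics/side0.png')[:,:,::-1].copy()
m=cv2.morphologyEx(brass(s),cv2.MORPH_CLOSE,np.ones((5,5)))
for r in rects(m,c,.012):print('side',r)
cv2.imwrite('pics/crop.png',np.hstack([cv2.resize(im[110:280,300:480],None,fx=2.2,fy=2.2,interpolation=2),cv2.resize(im[110:280,100:280],None,fx=2.2,fy=2.2)])[:,:,::-1])
E
```

```text
brass (array([462., 233.]), 462.4, -330.7, 29.6, 27.0, -58.0)
brass (array([339., 239.]), 448.5, -104.0, 109.1, 18.0, -24.0)
brass (array([128., 199.]), 515.7, 288.9, 86.4, 23.0, 8.6)
brass (array([508., 163.]), 595.5, -416.1, 28.0, 27.5, 1.0)
brass (array([  7., 201.]), 517.5, 511.0, 195.4, 35.5, 3.4)
brass (array([401., 133.]), 647.8, -216.6, 60.6, 19.8, -2.3)
white (array([125., 197.]), 518.4, 294.4, 129.7, 66.9, 10.8)
white (array([256., 202.]), 515.1, 49.2, 154.8, 66.4, -10.1)
white (array([183., 163.]), 569.2, 172.8, 89.7, 65.5, 2.0)
side (array([475., 379.]), 607.7, -396.4, 33.3, 30.5, 40.2)
side (array([346., 370.]), 464.5, -330.4, 48.9, 27.3, 64.6)
side (array([421., 284.]), 646.6, -222.8, 70.6, 31.9, -1.3)
side (array([274., 266.]), 446.7, -109.2, 109.6, 36.2, -24.1)
side (array([244., 152.]), 522.7, 303.2, 90.5, 29.7, 8.9)
side (array([223., 117.]), 545.8, 609.0, 301.4, 209.6, 13.9)
side (array([87., 41.]), 141.2, 1625.6, 1646.0, 961.3, 80.4)
```

View pics/crop.png

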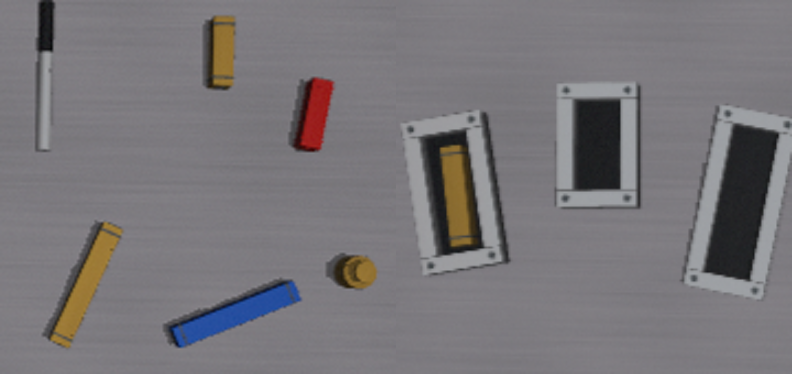

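Crop: the brass short, long, red and blue bars are as listed, and both target slots are empty. Moving above the short post.

Emit:
send_rows(rows=[[100,471,-737,-80,0.287],[100,471,-737,-80,0.287],[100,471,-737,-80,0.287],[100,471,-737,-80,0.287],[100,471,-737,-80,0.287],[100,471,-737,-80,0.287],[100,471,-737,-80,0.287],[100,471,-737,-80,0.287],[100,471,-737,-80,0.287],[100,471,-737,-80,0.287]], force=40)

```text
time_s: 1.35
position: [0.5119, -0.0043, 0.188]
ee_rot: [3.141, -0.0, 3.103]
contact_force: [1.3, 1.0, 0.3]
gripper_width: 0.994
gripper_force: 0.0
```

```bash
python3 - <<'E'
from h import *
c=imaging.get_calibration('top'); im=cv2.imread('pics/top0.png')[:,:,::-1].copy()
h=cv2.cvtColor(im,cv2.COLOR_RGB2HSV); w=cv2.inRange(h,(0,0,130),(180,45,255)); w[:140]=0;w[260:]=0
w=cv2.morphologyEx(w,cv2.MORPH_CLOSE,np.ones((3,3)))
for r in rects(w,c,.020,400):print('white',r)
d=cv2.inRange(h,(0,0,0),(180,255,60))
d[:140]=0;d[260:]=0
for r in rects(d,c,.006,400):print('dark',r)
print([ray(c,p,.02)[:2].round(4) for p in((172.7,147.3),(210,147.3),(172.7,204),(210,204))])
E
```

```text
white (array([347., 155.]), 597.5, -117.4, 107.5, 69.3, -89.0)
white (array([220., 209.]), 518.6, 76.1, 615.1, 221.3, -88.8)
dark (array([551., 217.]), 495.4, -495.4, 153.7, 39.0, -0.9)
dark (array([126., 197.]), 518.6, 298.3, 102.8, 38.6, 11.0)
dark (array([257., 202.]), 515.4, 49.5, 128.4, 38.8, -10.1)
dark (array([191., 175.]), 563.2, 174.8, 76.2, 38.0, 1.7)
[array([0.6129, 0.2077]), array([0.6141, 0.1379]), array([0.5067, 0.204 ]), array([0.508 , 0.1348])]
```

Emit:
send_rows(rows=[[60,136,-212,-30,0],[60,136,-212,-30,0],[60,136,-212,-30,0],[60,136,-212,-30,0],[60,136,-212,-30,0],[60,136,-212,-30,0],[60,136,-212,-30,0]])

```text
time_s: 2.22
position: [0.6475, -0.2125, 0.1588]
ee_rot: [3.14, 0.0, 3.104]
contact_force: [-0.5, 1.1, 0.1]
gripper_width: 0.601
gripper_force: 0.0
```

```bash
cat > wl.py <<'E'
from h import *
import sys
o=robot.get_obs();c=imaging.get_calibration('wrist');im=imaging.camera('wrist')
cv2.imwrite(f'pics/{sys.argv[1]}.png',im[:,:,::-1])
print(o['time_s'],(o['position']*1000).round(1),o['ee_rot'].round(3),o['gripper_width'])
m=cv2.morphologyEx(brass(im),cv2.MORPH_CLOSE,np.ones((7,7)))
for r in rects(m,c,float(sys.argv[2]),400):print(r)
E
python3 wl.py w1 .018
```

```text
2.225 [ 647.5 -212.5  158.8] [3.14  0.    3.104] 0.6007671498317484
(array([274., 198.]), 646.1, -220.1, 60.4, 17.4, -2.1)
(array([ 12., 143.]), 595.9, -415.5, 33.3, 23.0, -16.8)
```

View pics/w1.png

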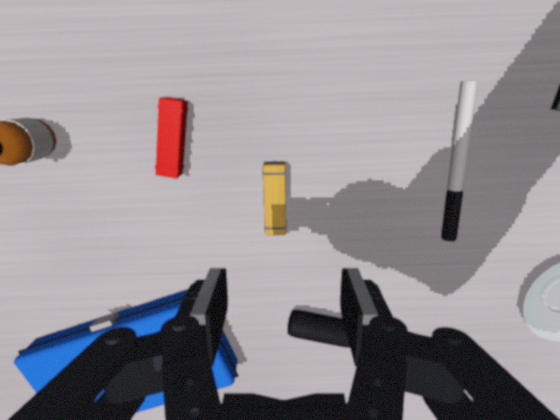

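The wrist view shows the brass short post at (274,198), clear between the fingers, with the red bar at (171,137) left alone. Descending and gripping.

Emit:
send_rows(rows=[[60,0,-6,-60,0],[60,0,-6,-110,0],[60,0,-6,-139,0],[60,0,-6,-139,0],[15,0,-6,-139,0],[0,0,-6,-139,0],[0,0,-6,-139,0],[0,0,-6,-139,0],[0,0,-6,-139,0],[0,0,-6,-139,0]])

```text
time_s: 3.52
position: [0.6493, -0.2213, 0.0225]
ee_rot: [-3.141, 0.005, 3.102]
contact_force: [0.1, 0.9, 6.4]
gripper_width: 0.197
gripper_force: 41.6
```

Emit:
send_rows(rows=[[0,0,0,50,0],[0,0,0,100,0],[0,0,0,100,0],[0,0,0,100,0]])

```text
time_s: 4.03
position: [0.6466, -0.2206, 0.1188]
ee_rot: [3.141, -0.001, 3.102]
contact_force: [0.0, 0.4, -2.4]
gripper_width: 0.197
gripper_force: 40.6
```

```bash
python3 - <<'E'
from h import *
print(robot.tips_ahead)
E
python3 wl.py w2 .118
```

```text
0.014
4.025 [ 646.6 -220.6  118.8] [ 3.141e+00 -1.000e-03  3.102e+00] 0.19675784991581974
(array([284., 277.]), 639.8, -220.6, 62.2, 17.8, -2.6)
```

View pics/w2.png

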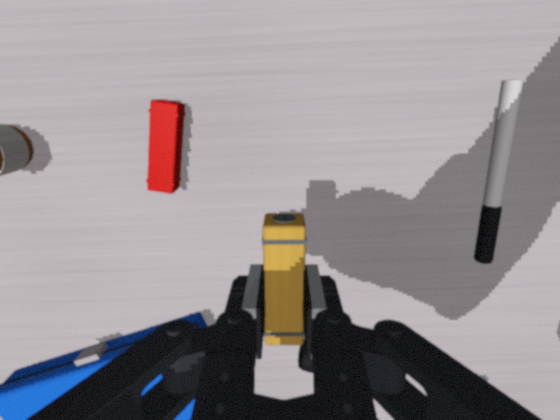

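Wrist view: the short post is gripped level between the pads, at (284,277). Carrying it over the short block.

Emit:
send_rows(rows=[[0,-82,393,0,0.068],[0,-82,393,0,0.068],[0,-82,393,0,0.068],[0,-82,393,0,0.068],[0,-82,393,0,0.068],[0,-82,393,0,0.068],[0,-82,393,0,0.068],[0,-82,393,0,0.068],[0,-82,393,0,0.068],[0,-82,393,0,0.068]])

```text
time_s: 5.32
position: [0.5656, 0.1693, 0.119]
ee_rot: [-3.14, -0.001, -3.117]
contact_force: [0.3, -1.1, -2.7]
gripper_width: 0.198
gripper_force: 40.6
```

```bash
python3 wl.py w3 .114
```

```text
5.325 [565.6 169.3 119. ] [-3.140e+00 -1.000e-03 -3.117e+00] 0.19837005034250574
(array([283., 273.]), 560.7, 169.0, 64.6, 18.7, 1.8)
(array([467., 145.]), 502.3, 236.9, 51.3, 15.3, 8.4)
```

View pics/w3.png

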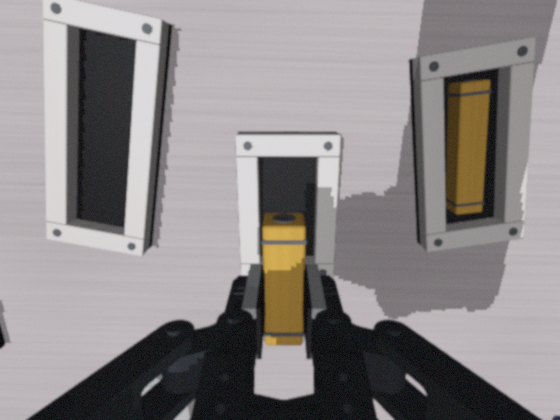

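Wrist view: the short post hangs over the short block, whose outer corners are near (237,134) and (340,134) and whose slot's near edge shows at (289,157). The long block is at left and the middle one at right.

```bash
python3 - <<'E'
from h import *
c=imaging.get_calibration('wrist')
for p in((237,135),(340,135),(288,134),(288,157),(44,3),(172,22),(46,239),(143,253)):print(p,(ray(c,p,.02)*1000).round(1))
E
```

```text
(237, 135) [509.5 138.   20. ]
(340, 135) [507.9 203.9  20. ]
(288, 134) [508.1 170.6  20. ]
(288, 157) [522.9 171.   20. ]
(44, 3) [437.8  29.   20. ]
(172, 22) [445.8 101.5  20. ]
(46, 239) [585.2   1.5  20. ]
(143, 253) [594.5  69.   20. ]
```

Emit:
send_rows(rows=[[0,1,2,-45,0],[0,1,2,-70,0],[0,1,2,-82,0],[0,1,2,-82,0],[0,1,2,-82,0]])

```text
time_s: 6.0
position: [0.5677, 0.174, 0.0388]
ee_rot: [3.141, 0.003, -3.114]
contact_force: [-0.4, -0.1, -1.5]
gripper_width: 0.192
gripper_force: 40.6
```

Emit:
send_rows(rows=[[30,0,0,0,0],[45,0,0,0,0],[45,0,0,0,0],[45,0,0,0,0],[45,0,0,50,0],[45,0,0,100,0],[45,0,0,100,0]])

```text
time_s: 6.88
position: [0.5701, 0.1746, 0.1426]
ee_rot: [3.139, 0.01, -3.113]
contact_force: [-0.5, -0.5, -0.5]
gripper_width: 0.452
gripper_force: 0.0
```

Emit:
send_rows(rows=[[60,-121,-279,10,-0.447],[60,-121,-279,10,-0.447],[60,-121,-279,10,-0.447],[60,-121,-279,10,-0.447],[60,-121,-279,10,-0.447],[60,-121,-279,10,-0.447],[60,-121,-279,10,-0.447],[60,-121,-279,10,-0.447]])

```text
time_s: 7.88
position: [0.4457, -0.1032, 0.1469]
ee_rot: [3.142, -0.001, 2.726]
contact_force: [0.1, -0.3, 0.6]
gripper_width: 0.6
gripper_force: 0.0
```

```bash
python3 wl.py w4 .018; python3 - <<'E'
from h import *
c=imaging.get_calibration('top'); im=imaging.camera('top'); w=cv2.imread('pics/w4.png')[:,:,::-1]
m=cv2.morphologyEx(brass(im),cv2.MORPH_CLOSE,np.ones((5,5)))
for r in rects(m,c,.024):print('top',r)
cv2.imwrite('pics/c5.png',np.hstack([cv2.resize(im[130:290,100:360],(400,246)),cv2.resize(w,(328,246))])[:,:,::-1])
E
```

```text
7.875 [ 445.7 -103.2  146.9] [ 3.142e+00 -1.000e-03  2.726e+00] 0.5999589334822035
(array([ 53., 320.]), 461.0, -330.8, 56.0, 26.4, -69.9)
(array([282., 202.]), 446.4, -105.0, 109.6, 17.4, -24.1)
top (array([330., 257.]), 416.8, -89.8, 39.4, 19.2, -23.7)
top (array([128., 199.]), 515.2, 286.4, 85.8, 23.5, 8.6)
top (array([190., 172.]), 566.4, 173.9, 59.8, 20.5, 1.8)
top (array([508., 163.]), 594.0, -411.5, 29.2, 27.3, 25.8)
top (array([  7., 200.]), 517.9, 507.2, 195.8, 35.3, 3.4)
```

View pics/c5.png

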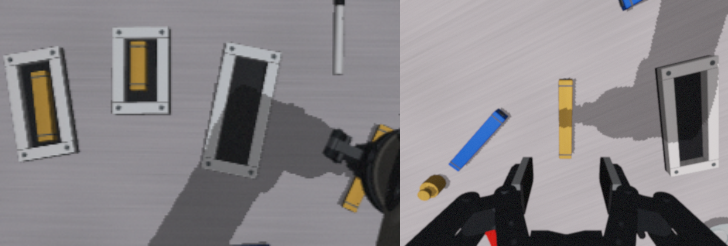

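Top crop: the short post lies inside the short slot, at its upper end but clear of the wall. The wrist crop shows the long brass post centred under the gripper. Gripping it.

Emit:
send_rows(rows=[[60,1,-2,-60,0],[60,1,-2,-105,0],[60,1,-2,-127,0],[60,1,-2,-127,0],[15,1,-2,-127,0],[0,1,-2,-127,0],[0,1,-2,-127,0],[0,1,-2,-127,0],[0,1,-2,-127,0]], force=60)

```text
time_s: 9.1
position: [0.4479, -0.1069, 0.022]
ee_rot: [3.14, 0.003, 2.723]
contact_force: [-1.1, 0.3, 6.8]
gripper_width: 0.192
gripper_force: 60.3
```

Emit:
send_rows(rows=[[0,0,0,40,0],[0,0,0,90,0],[0,0,0,90,0],[0,68,154,90,0.244],[0,68,154,90,0.244],[0,68,154,90,0.244],[0,68,154,90,0.244],[0,68,154,90,0.244],[0,68,154,90,0.244]])

```text
time_s: 10.22
position: [0.5133, 0.0452, 0.1098]
ee_rot: [-3.14, -0.001, 2.964]
contact_force: [0.3, -0.6, -2.0]
gripper_width: 0.191
gripper_force: 59.7
```

```bash
python3 wl.py w5 .109
```

```text
10.225 [513.3  45.2 109.8] [-3.140e+00 -1.000e-03  2.964e+00] 0.1905933365764946
(array([477., 258.]), 510.0, 126.0, 40.5, 15.1, 1.6)
(array([284., 270.]), 508.2, 45.8, 108.6, 18.2, -10.3)
```

View pics/w5.png

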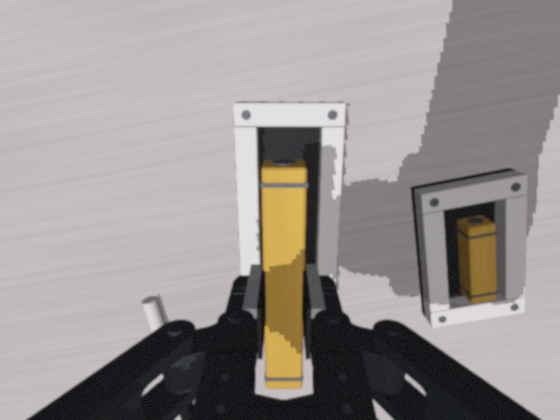

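Wrist view: the long post, centred at (284,270), is in line with the long slot, whose near edge is at (290,127). The short post lies in its slot at (477,258). Lowering.

Emit:
send_rows(rows=[[0,3,3,-40,0],[0,3,3,-62,0],[0,3,3,-73,0],[0,3,3,-73,0],[0,3,3,-73,0]])

```text
time_s: 10.9
position: [0.5183, 0.0498, 0.0385]
ee_rot: [3.141, 0.002, 2.966]
contact_force: [0.9, -0.2, -3.4]
gripper_width: 0.192
gripper_force: 59.6
```

Emit:
send_rows(rows=[[30,0,0,0,0],[45,0,0,0,0],[45,0,0,0,0],[45,0,0,0,0],[45,0,0,50,0],[45,0,0,110,0],[45,-60,-180,150,0],[45,-60,-180,150,0],[45,-60,-180,150,0],[45,-60,-180,150,0]])

```text
time_s: 12.15
position: [0.4557, -0.1362, 0.1891]
ee_rot: [-3.14, 0.003, 2.956]
contact_force: [0.3, 1.3, 0.6]
gripper_width: 0.452
gripper_force: 0.0
```

```bash
python3 - <<'E'
from h import *
c=imaging.get_calibration('top'); im=imaging.camera('top'); s=imaging.camera('side')
m=cv2.morphologyEx(brass(im),cv2.MORPH_CLOSE,np.ones((5,5)))
for r in rects(m,c,.024):print('top',r)
cv2.imwrite('pics/c6.png',np.hstack([cv2.resize(im[130:290,100:300],(400,320)),cv2.resize(s[130:250,200:350],(400,320))])[:,:,::-1])
E
```

```text
top (array([128., 199.]), 515.1, 286.3, 86.0, 23.6, 8.4)
top (array([255., 199.]), 517.9, 50.5, 109.9, 19.2, -10.0)
top (array([190., 172.]), 566.4, 173.9, 59.8, 20.5, 1.8)
top (array([508., 162.]), 595.2, -413.7, 29.4, 26.5, 29.1)
top (array([  7., 200.]), 517.9, 507.2, 195.8, 35.3, 3.4)
```

View pics/c6.png

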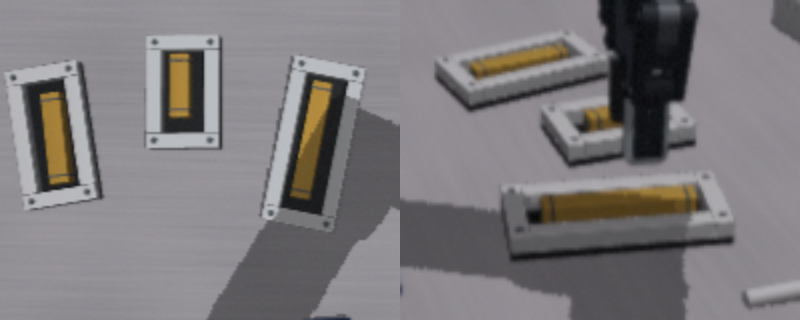

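Both posts lie flat inside their slots, with dark floor visible at both ends, and the gripper is clear and touching nothing. Handing in.

```bash
python3 -c "
from station import workorder
print(workorder.close_job())"
```

```text
the job is handed in; nothing more can be done
None
```

The short post lies flat in the shortest slot and the long post in the longest, both released, with the arm clear; I handed the job in after about 12 s of robot time, and no verdict came back.

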